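Nudge the heat shield home under the soldering jig's hood

TASK

Take the brass tip wrench from the rubber mat and, with its end, gently nudge the aluminium heat shield in along its slot under the soldering jig's hood until it rests against the hidden stop inside. The stop is only lightly clamped, so feel for it and do not shove it back, and keep your fingers off the shield. Then lay the wrench flat on the mat again, leaving everything else where it is.

Things in the scene. Friction and masses are not known exactly. Their poses are not given: they have to be found in the camera images.
- jig: Soldering jig, fixed: black base 200 x 110 mm, 12 mm high; a steel hood over its rear part carries a green circuit board. Origin: centre of the underside, z up, x = the way the shield is pushed. The slot: floor 12 mm over the counter, 82 mm wide, centred on y = 0, from x = -100 mm (open front) to x = 96 mm (end wall). Before the hood it is open above, between rails 14 mm wide, tops 24 mm over the counter.
- hood_mouth (a point): Where the slot goes under the hood: jig x = -20 mm, y = 0, on the slot's floor; axes as the jig's. The roof is 23 mm over the slot's floor; the hood's top 38 mm, the board's tallest part 55 mm over the counter. Hidden inside is a steel stop, 30 mm wide, on the centre line, its face 75 to 100 mm past this point, new each time: feel for it. Held by friction, it stands about 12 N, then slides back.
- shield: Heat shield: bright aluminium plate 70 mm (x) x 80 mm (y), 4 mm thick, 0.08 to 0.16 kg, with an upturned rear lip. Origin: centre of the underside; x points along the jig's x to the front edge (x = 35 mm) that goes in first. Loose, flat on the slot's floor, 1 mm play each side, front edge 5 to 25 mm under the hood at the start. Sliding takes about 0.4 to 1.5 N. At the stop its lip is 5 to 30 mm inside the hood.
- lip (a point): Middle of the rear face of the shield's lip, where it is pushed: shield x = -35 mm, y = 0, 9 mm over the shield's underside. The lip is 4 mm thick, as wide as the shield, its top 18 mm over the underside. Axes as the shield's.
- wrench: Brass tip wrench lying flat on the mat, 10 mm thick throughout: bar 16 mm wide along its own x from x = -80 mm (plain square butt end) to 49 mm, then an open-ended head 30 mm wide to x = 85 mm (two 9 mm prongs, 12 mm apart, from x = 65 mm). 0.19 kg, centre of mass near x = 10 mm. Origin: on the underside, middle of the width; z up. Either end may do the pushing.
- mat: Black rubber tool mat, 220 mm (x) x 150 mm (y), 3 mm thick, fixed. Origin: centre of its underside.
- dispenser: Bystander, fixed: steel solder reel dispenser with a spring-loaded flap on its outlet, 130 x 100 mm, 117 mm high. Origin: centre of its underside.
- tube: Bystander, loose: gray plastic component tube, 230 mm long (x), 16 mm wide, 13 mm high. Origin: centre of its underside.
- driver: Bystander, loose: screwdriver 150 mm long lying along its x, about 25 mm high. Origin: underside, near the middle.
- cleaner: Bystander, loose: brass-wool tip cleaner in a round tin 68 mm in diameter, 40 mm high. Origin: centre of its underside.
- flux: Bystander, loose: small white flux bottle 34 mm in diameter, 70 mm high. Origin: centre of its underside.
- parts_tray: Bystander, loose: gray plastic parts tray 90 x 60 mm, 22 mm high. Origin: centre of its underside.
- tweezers: Bystander, loose: steel tweezers 120 mm long (x), 4 mm high, lying flat. Origin: underside, near the middle.
There are look-alikes about, which are no part of the job. Of the things that look like the wrench, the larger one is meant. Several things have the shape of the shield; the one meant has the colours described above.

How it is judged:
By the outcome, as a careful person would: the job done as asked, in the order asked, and still so for the second after the job is handed in, with the robot touching nothing.
It also fails if it takes over 64 s, if anything falls off the work surface, if the arm or the gripper's body presses on something with over 40 N, if the wrist force passes 120 N, or if a joint passes its speed limit or range.

ROBOT

A 6-joint arm with a two-finger parallel gripper is mounted at the origin on the work surface. World frame = base frame: x ahead of the robot, y to its left, z up, the work surface at z = 0. Lengths are in mm, angles in rad, forces in N, time in s.
With the tool pointing down it reaches from about 375 to 975 mm from the base axis. Payload 3.8 kg.
Tool frame: the origin (TCP) lies at the very end of the fingers, on their centre line; the grasp point (between the pads) lies 19 mm behind it; z points along the fingers, y is the line along which they close (so a half turn about z gives the same grasp; the last joint's range is limited). The gripper opens to 85 mm and grips with 20 to 120 N. Pads are 22 mm wide; open, the fingers measure 114 mm over their backs; the gripper's body (76 mm by 85 mm) begins 54 mm behind the grasp point. The pads swing forward as they close: fully open they stand 13 mm farther back than shut.
Start: joints at [-1.356, 0.264, 1.604, -0, 1.274, -0.037], TCP at [168.169, -653.71, 231.28] pointing down, gripper open.
Joint ranges: [-2.63, 2.63], [-0.94, 2.18], [0.31, 2.57], [-1.31, 4.45], [0, 2.66], [-2.55, 2.55]. Speed limits (rad/s): [2.57, 2.57, 3.14, 3.14, 3.14, 3.14].

INTERFACE

Orientations are given as a rotation vector (axis times angle).
In Python, from rig import monitor, optics, ctrl gives the robot as it stands.
- The arm moves only by the tool drive_tool, never from a script. Its argument "steps" is a list of rows, each an object with "travel": the shift along the tool's x, y, z in mm, a list of three; "twist": the turn, a rotation vector about the tool's x, y, z in rad, a list of three. A call has 1 to 8 rows; each row is the pose to reach, as a shift and turn from the pose commanded when the call began, along the tool's axes at that moment; what a row does not reach only later rows make up. A row lasts 1/8 s, in which the tool goes at most 62.5 mm and 10.7 degrees, less where a joint would pass 70% of its speed; a pose out of reach is approached as far as the arm can. A call with a gripper value outside its range is refused whole. "fingers" is the finger opening in mm, from 0 to 85.4, set as the call begins (left out, the last holds). The fingers move at their own pace and stop on an object; the grip force is fixed at half the most. Time passes only in rows, so rows that repeat a pose let the fingers close. It gives the time, the measured TCP pose, the force, the opening and the grip force at its end, in the units of the state.
- monitor.sense(): the state, without advancing time (a new reading comes with each control period).
- optics.snapshot(name): name is "side" or "top" or "wrist"; returns the picture (480x640x3 uint8, blue, green, red); there is no depth.
- optics.camera_params(name): a dict with "mtx" (3x3 intrinsics, pixels), "R" (3x3) and "t" (3): a world point X has camera coordinates R X + t; the wrist camera has in their place "hand_eye" (4x4, takes a point from camera to tool coordinates, whose origin is the TCP and whose axes are the flange's). Camera axes: x right, y down, z forward; pixel columns grow to the right and rows downward; lengths in mm; the calibration is good to about 2 mm. A picture is of the moment at which its call begins: read the wrist's pose just before it. camera_params takes no time and is no camera call.
- ctrl.close_job(): hands the job in; it is judged then, once.
The state is a dict: "time": time; "joint_positions": joint angles; "qd": joint speeds; "joint_efforts": joint torques, N m; "eef_pos": TCP position; "orientation": TCP orientation; "ft_force": force on the tool from outside, world axes, zero at the start; "ft_torque": the same for the moment, N m; "width": finger opening in mm; "grip_force": force on a finger pad.
Only numpy, scipy, OpenCV 4.12 (cv2) and the standard library are available. Lean on these libraries where they do the work, as an engineer would, in place of code of your own. Each camera call takes 0.05 s, during which the arm holds its last target. There are 200 camera calls.

## Working session

There is one attempt and no reset: what is moved stays moved. The work goes in short steps, Python scripts to look and compute and a tool call to move; the robot and the scene stay as the last step left them, time stands still between calls to the robot, and variables do not carry over. Pictures are saved under pics/ and viewed, at most 10 in all, crops included, and the job is handed in when it is done.

Besides the shell and the picture viewer there is one more tool, called after "Request:" as a command line: name --argument value ..., lists and objects as JSON in quotes. drive_tool: Moves the arm, as the interface text tells. Its arguments: {"type":"object","properties":{"steps":{"type":"array","items":{"type":"object","properties":{"travel":{"type":"array","items":{"type":"number"}},"twist":{"type":"array","items":{"type":"number"}}}}},"fingers":{"type":"number"}},"required":["steps"]}

```bash
ls; mkdir -p pics
python3 - <<'E'
from rig import monitor, optics
import cv2
for n in("top","side"):
    cv2.imwrite(f"pics/{n}0.png",optics.snapshot(n)); p=optics.camera_params(n); print(n,p)
print(optics.camera_params("wrist")); s=monitor.sense(); print(s)
E
```

```text
pics
top {'mtx': array([[579.47541269,   0.        , 326.84659279],
       [  0.        , 579.47541269, 240.40549907],
       [  0.        ,   0.        ,   1.        ]]), 'R': array([[ 1.78865236e-02, -9.99834591e-01,  3.29602351e-03],
       [-9.81167928e-01, -1.81865122e-02, -1.92298592e-01],
       [ 1.92326728e-01,  2.05600745e-04, -9.81330927e-01]]), 't': array([ -62.86004698,  554.68558476, 1358.23457475])}
side {'mtx': array([[504.63021432,   0.        , 323.50540133],
       [  0.        , 504.63021432, 245.38707042],
       [  0.        ,   0.        ,   1.        ]]), 'R': array([[-9.19394926e-01, -3.93335689e-01,  7.38145038e-05],
       [-2.50295191e-01,  5.84902886e-01, -7.71518588e-01],
       [ 3.03422621e-01, -7.09348750e-01, -6.36206777e-01]]), 't': array([488.77733996, 202.90694183, 815.28576343])}
{'mtx': array([[339.95904708,   0.        , 318.41826127],
       [  0.        , 339.95904708, 238.47422236],
       [  0.        ,   0.        ,   1.        ]]), 'hand_eye': array([[-1.73392675e-04, -9.44914402e-01, -3.27317494e-01,
         8.41802915e+01],
       [ 9.
[... 239 characters left out ...]
00]])}
{'time': 0.1, 'joint_positions': array([-1.35593422e+00,  2.64690464e-01,  1.60528366e+00,  1.00131831e-05,
        1.27369876e+00, -3.69079425e-02]), 'qd': array([ 0.00034642, -0.00332025, -0.00158974, -0.00125404,  0.00041032,
       -0.00145981]), 'joint_efforts': array([ 4.59917483e-04, -5.16708398e+01, -3.68589735e+01, -1.08222007e-04,
        6.29884045e-03, -2.96783014e-06]), 'eef_pos': array([ 168.00569687, -653.0530544 ,  230.0530395 ]), 'orientation': array([-3.11467715e+00, -3.94170935e-01,  2.75203268e-04]), 'ft_force': array([-1.15555286, -0.26243369,  0.46745455]), 'ft_torque': array([ 0.04533557, -0.02415744,  0.02633648]), 'grip_force': 0.0, 'width': 85.54613833284704}
```

View pics/top0.png

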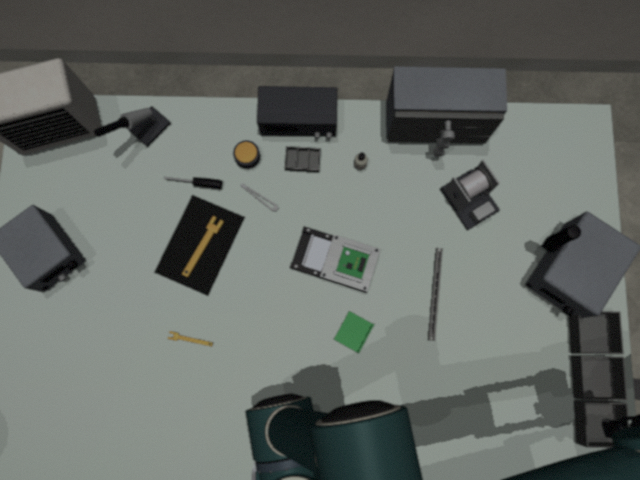

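View pics/side0.png

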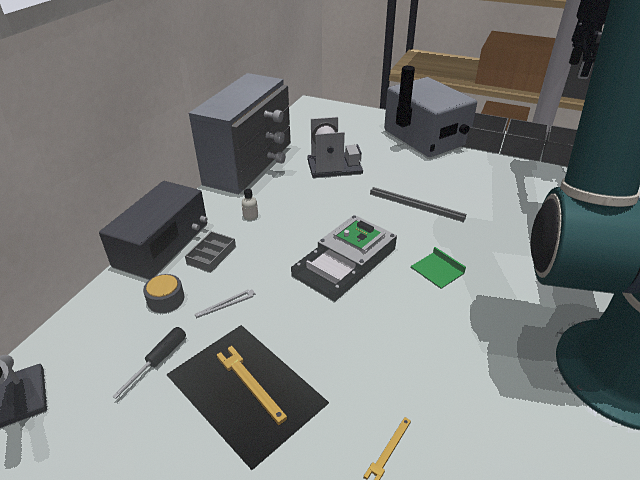

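The top view shows the wrench on the mat, with its head near (215,222) and butt near (187,273). The jig is at about (335,259): its open front is on the left, the shield at (318,248), and the hood with the green board at (355,262). Next I'll enlarge both.

```bash
cat > h.py <<'E'
import numpy as np, cv2
from scipy.spatial.transform import Rotation as Rn
from rig import monitor, optics
def cam(n):
    p=optics.camera_params(n); K=p["mtx"]
    if n!="wrist": return K,p["R"],p["t"]
    s=monitor.sense(); T=np.eye(4); T[:3,:3]=Rn.from_rotvec(s["orientation"]).as_matrix(); T[:3,3]=s["eef_pos"]
    C=np.linalg.inv(T@p["hand_eye"]); return K,C[:3,:3],C[:3,3]
def ray(c,uv,z):
    K,R,t=c; d=R.T@np.linalg.inv(K)@np.array([uv[0],uv[1],1.]); o=-R.T@t
    return o+d*(z-o[2])/d[2]
def proj(c,X):
    K,R,t=c; q=K@(R@np.array(X,float)+t); return q[:2]/q[2]
E
python3 - <<'E'
from h import *
c=cam("top"); im=cv2.imread("pics/top0.png")
a=cv2.resize(im[185:300,150:250],None,fx=4,fy=4,interpolation=cv2.INTER_CUBIC)
b=cv2.resize(im[215:305,285:385],None,fx=4,fy=4,interpolation=cv2.INTER_CUBIC)
o=np.zeros((460,800,3),np.uint8); o[:,:400]=a; o[:360,400:]=b
cv2.imwrite("pics/crop0.png",o)
hsv=cv2.cvtColor(im,cv2.COLOR_BGR2HSV); m=cv2.inRange(hsv,(15,100,100),(35,255,255)); m[:, :170]=0; m[:,240:]=0; m[:200]=0;m[300:]=0
pts=np.argwhere(m)[:,::-1]; W=np.array([ray(c,p,13) for p in pts])
mu=W.mean(0)[:2]; u,s,v=np.linalg.svd(W[:,:2]-mu); ax=v[0]; 
if ax[0]<0: ax=-ax
pr=(W[:,:2]-mu)@ax; print(len(pts),mu,ax,np.degrees(np.arctan2(ax[1],ax[0])),pr.min(),pr.max())
mid=mu+ax*(pr.max()+pr.min())/2; print("origin~",mid-2.5*ax)
E
```

```text
445 [547.77883866 258.61819208] [ 0.88756352 -0.46068537] -27.431341766608206 -88.03649278582698 75.26037334402483
origin~ [539.89012113 262.71279113]
```

View pics/crop0.png

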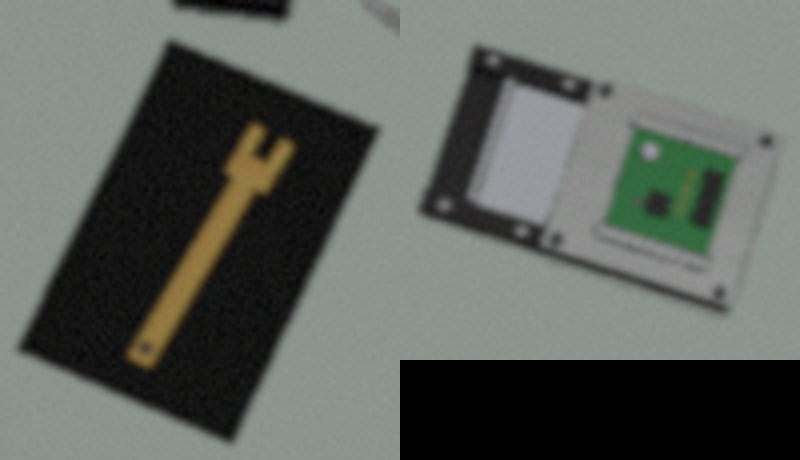

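The enlarged view shows the wrench head pointing away from the robot. The jig's front corners are at full-image pixels (304,226.8) and (290,268), and the hood mouth edge runs from about (332.5,234.5) to (320.5,275). The shield's lip edge is near (412/4…)≈(303–311).

Run:
```python
from h import *
from scipy.optimize import least_squares
c=cam("top")
f=lambda u,v:(285+(u-400)/4,215+v/4)
fl,fr=ray(c,f(476,47),24),ray(c,f(420,212),24)
print("front L,R",fl,fr,np.linalg.norm(fl-fr))
ml,mr=ray(c,f(592,80),38),ray(c,f(543,240),38)
rl=ray(c,f(779,137),38); rb=ray(c,f(729,308),0)
print("mouth",ml,mr,"rear",rl,rb)
# jig (px,py,th) fit by reprojection
P=[(-100,55,24),(-100,-55,24),(100,55,38),(100,-55,0)]; U=[f(476,47),f(420,212),f(779,137),f(729,308)]
def w(q,p): cs,s=np.cos(q[2]),np.sin(q[2]); return (q[0]+cs*p[0]-s*p[1],q[1]+s*p[0]+cs*p[1],p[2])
r=least_squares(lambda q:np.ravel([proj(c,w(q,p))-u for p,u in zip(P,U)]),[500,0,-1.85])
print("jig",r.x,np.degrees(r.x[2]),r.fun.round(1))
q=r.x
def inv(X): d=np.array(X[:2])-q[:2]; cs,s=np.cos(q[2]),np.sin(q[2]); return cs*d[0]+s*d[1],-s*d[0]+cs*d[1]
print("mouth in jig",inv(ml),inv(mr)," lip top rear (z30)",inv(ray(c,f(508,80),30)),inv(ray(c,f(470,195),30)))
s=monitor.sense(); print(Rn.from_rotvec(s["orientation"]).as_matrix().round(3))
```

```text
front L,R [595.34133236   5.00447723  24.        ] [490.58796261  36.86739258  24.        ] 109.4920720751294
mouth [572.74493596 -67.69815956  38.        ] [472.71044281 -39.43225815  38.        ] rear [ 539.11889719 -183.18087161   38.        ] [ 437.33315937 -155.62743932    0.        ]
jig [515.62101063 -74.21603011  -1.85082942] -106.0447146258787 [-0.7 -0.3 -0.1  0.1  1.  -0.7 -0.2  0.9]
mouth in jig (np.float64(-22.05231179080228), np.float64(53.09727890148542)) (np.float64(-21.56887230416973), np.float64(-50.85284033024966))  lip top rear (z30) (np.float64(-72.27315119863607), np.float64(39.36069150067722)) (np.float64(-73.07334136598709), np.float64(-36.40981447782242))
[[ 0.968  0.249 -0.   ]
 [ 0.249 -0.968  0.002]
 [ 0.    -0.002 -1.   ]]
```

```bash
cat >> h.py <<'E'
def go(x,y,z,yaw):
    s=monitor.sense(); R=Rn.from_rotvec(s["orientation"]).as_matrix(); a=np.radians(yaw)
    T=np.array([[np.cos(a),np.sin(a),0],[np.sin(a),-np.cos(a),0],[0,0,-1]])
    d=np.array([x,y,z])-s["eef_pos"]
    print("travel",(R.T@d).round(1),"twist",Rn.from_matrix(R.T@T).as_rotvec().round(4),"dist",np.linalg.norm(d).round(1),"t",s["time"])
E
python3 -c "
from h import *
go(480,-260,260,95)"
```

```text
travel [ 400.1 -303.   -29.3] twist [-0.0017 -0.0015 -1.4063] dist 502.7 t 0.1
```

Request:
drive_tool --steps '[{"travel": [50,-38,-4],"twist": [0,0,-0.176]},{"travel": [100,-76,-8],"twist": [0,0,-0.352]},{"travel": [150,-114,-11],"twist": [0,0,-0.527]},{"travel": [200,-152,-15],"twist": [0,0,-0.703]},{"travel": [250,-190,-18],"twist": [0,0,-0.879]},{"travel": [300,-227,-22],"twist": [0,0,-1.055]},{"travel": [350,-265,-26],"twist": [0,0,-1.23]},{"travel": [400,-303,-29],"twist": [0,0,-1.406]}]'

```text
time: 1.1
eef_pos: [479.2, -260.9, 260.0]
orientation: [-2.116, -2.322, 0.0]
ft_force: [0.7, -0.1, 1.3]
width: 85.1
grip_force: 0.0
```

```bash
python3 -c "
from h import *
s=monitor.sense();print(s['eef_pos'],s['joint_positions'])
go(465,245,200,152.6)"
```

```text
[ 479.21532331 -260.85788068  260.02837108] [-5.44092405e-01  1.54192351e-03  1.84604305e+00 -8.21337792e-05
  1.29403591e+00 -6.36780919e-01]
travel [505.   32.7  60. ] twist [-1.000e-04  0.000e+00 -9.999e-01] dist 509.6 t 1.1
```

```bash
python3 -c "
from h import *
go(530,-40,230,110)"
```

```text
travel [215.2  71.   30. ] twist [-1.000e-04  0.000e+00 -2.564e-01] dist 228.6 t 1.1
```

Request:
drive_tool --steps '[{"travel": [54,18,8],"twist": [0,0,-0.064]},{"travel": [108,36,15],"twist": [0,0,-0.128]},{"travel": [162,54,23],"twist": [0,0,-0.192]},{"travel": [215,71,30],"twist": [0,0,-0.256]},{"travel": [215,71,30],"twist": [0,0,-0.256]},{"travel": [215,71,30],"twist": [0,0,-0.256]}]'

```text
time: 1.85
eef_pos: [530.2, -42.4, 229.8]
orientation: [-1.809, -2.568, 0.001]
ft_force: [-0.3, 0.1, -0.9]
width: 85.3
grip_force: 0.0
```

Run:
```python
from h import *
K,R,t=cam("wrist"); im=optics.snapshot("wrist"); cv2.imwrite("pics/w1.png",im); np.savez("w1",K=K,R=R,t=t)
go(540,263,230,152.6)
```

```text
travel [ 2.850e+02  1.119e+02 -2.000e-01] twist [-7.000e-04  1.000e-04 -7.501e-01] dist 306.2 t 1.9
```

View pics/w1.png

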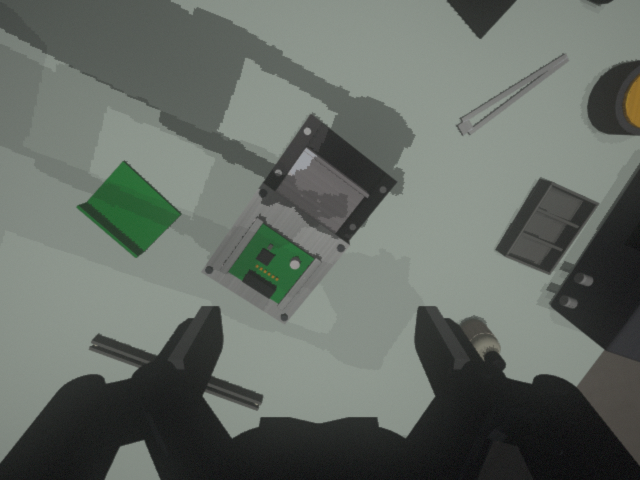

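The wrist view shows the jig's front corners at (314,114) for the y- side and (396,182) for the y+ side. The hood's rear corners are near (207,271) and (285,320), and the lip's rear edge runs from about (307,148) to (371,197). The loose green plate is a decoy. Next I'll cross-check the jig pose and move over the wrench.

Run:
```python
from h import *
from scipy.optimize import least_squares
d=np.load("w1.npz"); c=(d["K"],d["R"],d["t"])
P=[(-100,-55,24),(-100,55,24)]; U=[(314,114),(396,182)]
for p,u in zip(P,U): print(ray(c,u,24))
for u in [(261,192),(348,245)]: print("mouth",u,ray(c,u,38))
th=np.radians(-106.05); q=[515.6,-74.2]
def inv(X): d=np.array(X[:2])-q; cs,s=np.cos(th),np.sin(th); return np.round((cs*d[0]+s*d[1],-s*d[0]+cs*d[1]),1)
for n,u,z in [("fr",(314,114),24),("fl",(396,182),24),("mr",(261,192),38),("ml",(348,245),38),("lipR",(307,148),30),("lipL",(371,197),30),("rearR",(205,270),38),("rearL",(285,322),38)]: print(n,inv(ray(c,u,z)))
im=cv2.imread("pics/w1.png")[90:340,190:410]; cv2.imwrite("pics/w1c.png",cv2.resize(im,None,fx=2.4,fy=2.4,interpolation=cv2.INTER_CUBIC))
```

```text
[495.24091206  40.72403768  24.        ]
[596.20032601   7.29535615  24.        ]
mouth (261, 192) [470.12707595 -45.88075043  38.        ]
mouth (348, 245) [571.97358236 -69.02485508  38.        ]
fr [-104.8  -51.3]
fl [-100.6   54.9]
mr [-14.6 -51.5]
ml [-20.6  52.7]
lipR [-75.4 -38.7]
lipL [-73.9  42.4]
rearR [ 92.2 -54.7]
rearL [95.6 51.3]
```

View pics/w1c.png

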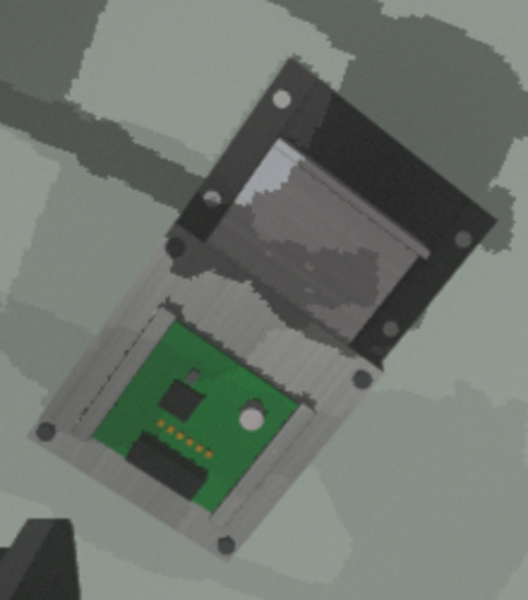

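Request:
drive_tool --steps '[{"travel": [47,19,0],"twist": [0,0,-0.125]},{"travel": [95,37,0],"twist": [0,0,-0.25]},{"travel": [142,56,0],"twist": [0,0,-0.375]},{"travel": [190,75,0],"twist": [0,0,-0.5]},{"travel": [237,93,0],"twist": [0,0,-0.625]},{"travel": [285,112,0],"twist": [0,0,-0.75]},{"travel": [285,112,0],"twist": [0,0,-0.75]},{"travel": [285,112,0],"twist": [0,0,-0.75]}]'

```text
time: 2.9
eef_pos: [540.5, 262.2, 230.0]
orientation: [0.747, 3.052, -0.001]
ft_force: [-0.5, -0.5, 0.3]
width: 85.1
grip_force: 0.0
```

Run:
```python
from h import *
c=cam("wrist"); im=optics.snapshot("wrist"); cv2.imwrite("pics/w2.png",im)
hsv=cv2.cvtColor(im,cv2.COLOR_BGR2HSV); m=cv2.inRange(hsv,(15,100,80),(35,255,255))
n,l,st,ce=cv2.connectedComponentsWithStats(m)
for i in range(1,n):
    if st[i,4]<300: continue
    pts=np.argwhere(l==i)[:,::-1]; W=np.array([ray(c,p,13) for p in pts])[:,:2]
    # axis from bar edges: minAreaRect of head-tail via PCA
    mu=W.mean(0); ax=np.linalg.svd(W-mu,full_matrices=False)[2][0]; ax=ax if ax[0]>0 else -ax
    pr=(W-mu)@ax; la=(W-mu)@np.array([-ax[1],ax[0]])
    # straight bar fit
    b=(pr>np.percentile(pr,3))&(pr<pr.min()+120); k=np.polyfit(pr[b],la[b],1)
    print(st[i],"yaw",np.degrees(np.arctan2(ax[1],ax[0])),"bar corr deg",np.degrees(np.arctan(k[0])),"len",np.ptp(pr),"lat",np.ptp(la),"origin",mu+ax*(pr.min()+80), "offset", np.polyval(k,pr.min()+80))
```

```text
[ 307  123   27  151 2494] yaw -27.155836520393958 bar corr deg 0.10600646056619009 len 164.9118714278194 lat 30.10428549402698 origin [538.84835825 263.71221257] offset 0.08253230715695374
[314 393  44  31 991] yaw 78.7685820462128 bar corr deg -1.5096033590605975 len 59.310345244852684 lat 46.96546425390673 origin [810.45977891 199.0167977 ] offset -1.0918148939078196
```

The crop (2.4x, offset 190,90) gives sharper corners. In full-image pixels the front corners are (312,114) and (397,182), the hood's rear corners (202.5,271) and (285,322.5), and the lip rear edge (305.4,147.5)–(369,194). The wrench matches its given size at 165 x 30 mm.

Run:
```python
from h import *
from scipy.optimize import least_squares
d=np.load("w1.npz"); cw=(d["K"],d["R"],d["t"]); ct=cam("top")
g=lambda u,v:(190+u/2.4,90+v/2.4); f=lambda u,v:(285+(u-400)/4,215+v/4)
A=[((-100,-55,24),g(293,57)),((-100,55,24),g(497,220)),((100,-55,38),g(30,435)),((100,55,38),g(228,558)),((-20,55,38),g(383,368)),((-20,-55,38),g(166,237))]
B=[((-100,55,24),f(476,47)),((-100,-55,24),f(420,212)),((100,55,38),f(779,137)),((-20,55,38),f(592,80))]
def w(q,p): cs,s=np.cos(q[2]),np.sin(q[2]); return (q[0]+cs*p[0]-s*p[1],q[1]+s*p[0]+cs*p[1],p[2])
for nm,S in (("w",[(cw,A)]),("t",[(ct,B)]),("both",[(cw,A),(ct,B)])):
    r=least_squares(lambda q:np.ravel([proj(c,w(q,p))-u for c,L in S for p,u in L]),[515,-74,-1.85],loss="soft_l1")
    q=r.x; print(nm,q[:2].round(1),np.degrees(q[2]).round(2),r.fun.round(1))
    def inv(X): e=np.array(X[:2])-q[:2]; cs,s=np.cos(q[2]),np.sin(q[2]); return np.round((cs*e[0]+s*e[1],-s*e[0]+cs*e[1]),1)
    print("lip",[inv(ray(cw,u,30)) for u in (g(277,138),g(430,250))])
go(540,263.2,60,152.85)
```

```text
w [515.6 -71.4] -106.87 [-1.4 -0.5  0.3 -0.3 -1.5  0.5 -0.1  1.7  0.5  1.6  3.3 -6.3]
lip [array([-71.6, -40.5]), array([-73. ,  38.7])]
t [514.6 -73.2] -106.43 [-0.9 -0.1 -0.6  0.2  0.6  0.   0.8 -0.1]
lip [array([-74. , -39.4]), array([-74.7,  39.8])]
both [515.4 -71.6] -106.78 [-1.9 -0.3 -0.1 -0.3 -1.6  0.8 -0.2  1.8  0.3  1.7  3.  -6.  -1.3 -0.6
 -1.2 -0.4  0.  -0.   0.3 -0.4]
lip [array([-72. , -40.2]), array([-73.2,  39. ])]
travel [  1.1   1.1 170.1] twist [-0.0008  0.0002 -0.0066] dist 170.1 t 2.95
```

Request:
drive_tool --steps '[{"travel": [1,1,55],"twist": [0,0,-0.007]},{"travel": [1,1,110],"twist": [0,0,-0.007]},{"travel": [1,1,165],"twist": [0,0,-0.007]},{"travel": [1,1,200],"twist": [0,0,-0.007]},{"travel": [1,1,210],"twist": [0,0,-0.007]},{"travel": [1,1,210],"twist": [0,0,-0.007]}]' --fingers 45

```text
time: 3.7
eef_pos: [540.1, 264.1, 20.4]
orientation: [-0.735, -3.054, 0.0]
ft_force: [0.5, -0.2, -0.2]
width: 44.9
grip_force: 0.0
```

Run:
```python
from h import *
go(540,263.2,6,152.85)
```

```text
travel [-0.3 -0.8 14.4] twist [-0.0002 -0.0001  0.0013] dist 14.5 t 3.7
```

Request:
drive_tool --steps '[{"travel": [0,-0.8,5],"twist": [0,0,0]},{"travel": [0,-0.8,10],"twist": [0,0,0]},{"travel": [0,-0.8,14.5],"twist": [0,0,0]},{"travel": [0,-0.8,14.5],"twist": [0,0,0]}]'

```text
time: 4.2
eef_pos: [539.0, 264.3, 5.4]
orientation: [-0.732, -3.055, 0.001]
ft_force: [-0.7, 0.3, 0.0]
width: 44.8
grip_force: 0.0
```

Request:
drive_tool --steps '[{"travel": [0,0,0]},{"travel": [0,0,0]},{"travel": [0,0,0]},{"travel": [0,0,0]},{"travel": [0,0,0]},{"travel": [0,0,0]}]' --fingers 0

```text
invalid input
```

Request:
drive_tool --steps '[{"travel": [0,0,0],"twist": [0,0,0]},{"travel": [0,0,0],"twist": [0,0,0]},{"travel": [0,0,0],"twist": [0,0,0]},{"travel": [0,0,0],"twist": [0,0,0]},{"travel": [0,0,0],"twist": [0,0,0]},{"travel": [0,0,0],"twist": [0,0,0]}]' --fingers 8

```text
time: 4.95
eef_pos: [539.6, 264.6, 6.0]
orientation: [0.733, 3.055, 0.001]
ft_force: [-0.2, -0.6, 4.5]
width: 13.8
grip_force: 60.1
```

Request:
drive_tool --steps '[{"travel": [0,0,-10],"twist": [0,0,0]},{"travel": [0,0,-40],"twist": [0,0,0]},{"travel": [0,0,-80],"twist": [0,0,0]},{"travel": [0,0,-115],"twist": [0,0,0]},{"travel": [0,0,-115],"twist": [0,0,0]},{"travel": [0,0,-115],"twist": [0,0,0]}]'

```text
time: 5.7
eef_pos: [538.3, 263.9, 119.4]
orientation: [-0.732, -3.053, 0.002]
ft_force: [-0.7, -0.7, -2.1]
width: 13.9
grip_force: 59.4
```

Run:
```python
from h import *
s=monitor.sense(); print(s["eef_pos"],s["ft_force"],s["ft_torque"])
a=np.radians(-106.6); j=np.array([515.5,-72])
e=np.array([np.cos(a),np.sin(a)])
p=j+e*(-72-30-82); print("pre grasp pos (tip 30mm behind lip)",p)
go(p[0],p[1],121,73.4)
cw=cam("wrist"); w=optics.snapshot("wrist"); si=optics.snapshot("side")
o=np.zeros((480,800,3),np.uint8); o[:,:640]=w; 
uv=proj(cam("side"),s["eef_pos"]).astype(int); print(uv)
x0=max(uv[0]-80,0); k=si[uv[1]-60:uv[1]+100,x0:x0+160]; print(k.shape)
o[:160,640:640+k.shape[1]]=k
cv2.imwrite("pics/w3.png",o)
```

```text
[538.3348265  263.87581136 119.3988986 ] [-0.67332723 -0.70531442 -2.08955649] [-0.01531436 -0.01246293 -0.05993409]
pre grasp pos (tip 30mm behind lip) [568.0666596 104.3313537]
travel [ -98.9 -128.7   -1.5] twist [-0.0021  0.      1.3897] dist 162.3 t 5.7
[245 337]
(160, 160, 3)
```

View pics/w3.png

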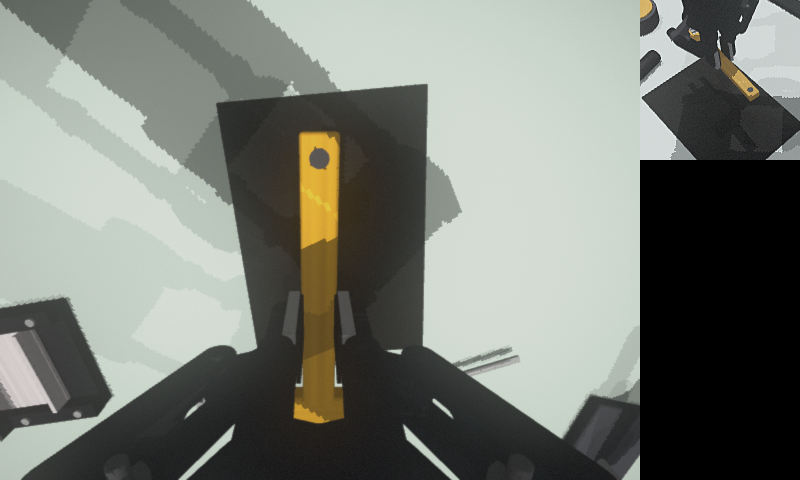

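The wrench is held level and straight: its butt end is at (319,131), and the bar is centred between the pads. Next I'll go behind the jig's open front.

Request:
drive_tool --steps '[{"travel": [-12,-16,0],"twist": [0,0,0.174]},{"travel": [-25,-32,0],"twist": [0,0,0.348]},{"travel": [-37,-48,0],"twist": [0,0,0.522]},{"travel": [-50,-65,0],"twist": [0,0,0.695]},{"travel": [-62,-81,0],"twist": [0,0,0.87]},{"travel": [-75,-97,0],"twist": [0,0,1.043]},{"travel": [-87,-113,0],"twist": [0,0,1.217]},{"travel": [-99,-129,0],"twist": [0,0,1.39]}]'

```text
time: 6.8
eef_pos: [567.7, 103.6, 118.4]
orientation: [-2.523, -1.869, 0.005]
ft_force: [0.2, 0.4, -2.1]
width: 13.8
grip_force: 59.4
```

Request:
drive_tool --steps '[{"travel": [0,0,30],"twist": [0,0,0]},{"travel": [0,0,60],"twist": [0,0,0]},{"travel": [0,0,60],"twist": [0,0,0]},{"travel": [0,0,60],"twist": [0,0,0]}]'

```text
time: 7.3
eef_pos: [568.9, 104.5, 60.4]
orientation: [-2.519, -1.877, 0.001]
ft_force: [0.8, -0.1, -2.7]
width: 13.9
grip_force: 59.3
```

Run:
```python
from h import *
s=monitor.sense(); print(s["eef_pos"],s["ft_force"],np.linalg.norm(s["qd"]))
p=optics.camera_params("wrist"); K=p["mtx"]; H=p["hand_eye"]
for uv in [(319,131)]:
    d=H[:3,:3]@np.linalg.inv(K)@np.array([*uv,1.]); o=H[:3,3]; print("butt in tool for z=-12,-8:",[(o+d*((z-o[2])/d[2])).round(1) for z in(-12,-8)])
c=cam("top"); im=optics.snapshot("top"); e=s["eef_pos"]
a=np.radians(-106.6); 
k=im[175:300,250:400]; cv2.imwrite("pics/t3.png",cv2.resize(k,None,fx=4,fy=4,interpolation=cv2.INTER_CUBIC))
```

```text
[568.86556452 104.51305214  60.42971248] [ 0.77338836 -0.10736435 -2.74462184] 0.031636300580134315
butt in tool for z=-12,-8: [array([ 80.3,   0.3, -12. ]), array([80.2,  0.3, -8. ])]
```

View pics/t3.png

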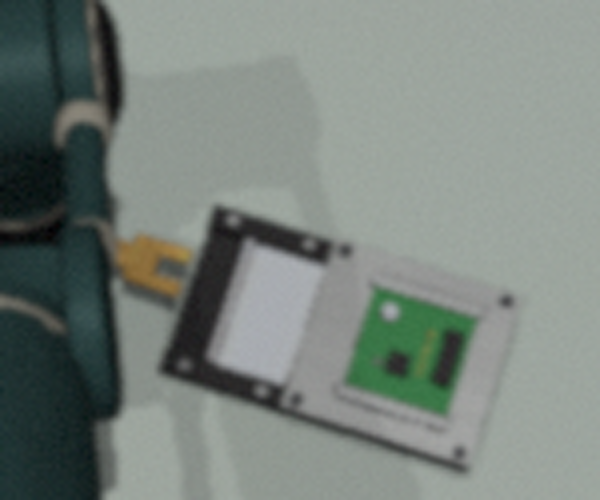

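The top crop (4x, offset 250,175) shows the prong tips at full-image pixels (297.5,239.3) and (294.5,248.8), pointing into the slot's open front. I'll compare these with the jig frame.

Run:
```python
from h import *
from scipy.optimize import least_squares
c=cam("top"); g=lambda u,v:(250+u/4,175+v/4)
B=[((-100,55,24),g(218,206)),((-100,-55,24),g(161,370)),((100,55,38),g(523,296)),((-20,55,38),g(337,240)),((100,-55,0),g(468,472))]
def w(q,p): cs,s=np.cos(q[2]),np.sin(q[2]); return (q[0]+cs*p[0]-s*p[1],q[1]+s*p[0]+cs*p[1],p[2])
r=least_squares(lambda q:np.ravel([proj(c,w(q,p))-u for p,u in B]),[515,-74,-1.85],loss="soft_l1"); print(r.x,np.degrees(r.x[2]),r.fun.round(1))
s=monitor.sense(); R=Rn.from_rotvec(s["orientation"]).as_matrix(); yaw=np.degrees(np.arctan2(R[1,0],R[0,0])); print("toolyaw",yaw,s["eef_pos"])
def inv(q,X): e=np.array(X[:2])-q[:2]; cs,sn=np.cos(q[2]),np.sin(q[2]); return np.round((cs*e[0]+sn*e[1],-sn*e[0]+cs*e[1]),1)
tips=[ray(c,g(190,257),67.7),ray(c,g(178,295),67.7)]
pred=s["eef_pos"]-R[:,0]*83
print("tips",tips,"pred from kin",pred)
for q in (r.x,np.array([515.5,-72,np.radians(-106.6)])):
    print("tips jig",[inv(q,t) for t in tips],"pred",inv(q,pred),"tcp",inv(q,s["eef_pos"]),"lip",[inv(q,ray(c,g(*u),30)) for u in ((248,240),(208,357))])
```

```text
[515.39558072 -74.94069852  -1.85978736] -106.55796661876116 [-0.6 -0.2 -0.1  0.3  0.3  0.1  0.3 -0.4  0.   0.3]
toolyaw 73.39290726587154 [569.70882213 104.68556949  61.33687615]
tips [array([554.56993775,  18.10819803,  67.7       ]), array([531.14763793,  24.67892666,  67.7       ])] pred from kin [545.98684392  25.14774043  61.29816882]
tips jig [array([-100.4,   11. ]), array([-100. ,  -13.3])] pred [-104.7    0.8] tcp [-187.7    0.9] lip [array([-73.4,  38.7]), array([-74.3, -38.6])]
tips jig [array([-97.5,  11.7]), array([-97.1, -12.6])] pred [-101.8    1.5] tcp [-184.8    1.5] lip [array([-70.6,  39.4]), array([-71.4, -37.9])]
```

Request:
drive_tool --steps '[{"travel": [0,0,20],"twist": [0,0,0]},{"travel": [0,0,35],"twist": [0,0,0]},{"travel": [0,0,41],"twist": [0,0,0]},{"travel": [0,0,41],"twist": [0,0,0]},{"travel": [-6,0,41],"twist": [0,0,0]},{"travel": [-13,0,41],"twist": [0,0,0]},{"travel": [-17,0,41],"twist": [0,0,0]},{"travel": [-17,0,41],"twist": [0,0,0]}]'

```text
time: 8.35
eef_pos: [564.2, 87.7, 19.9]
orientation: [2.52, 1.876, 0.001]
ft_force: [0.2, -0.8, -1.4]
width: 14.0
grip_force: 59.4
```

```bash
cat >> h.py <<'E'
def st(n=12):
    # force along push direction & lip/tip position, averaged over holding camera calls
    import time
    F=[];X=[]
    e=np.array([np.cos(np.radians(-106.6)),np.sin(np.radians(-106.6)),0])
    for _ in range(n):
        s=monitor.sense(); F.append(s["ft_force"]); X.append(s["eef_pos"]); optics.snapshot("top") if n>1 else 0
    X=np.mean(X,0); F=np.array(F); print("F",F.mean(0).round(2),"sd",F.std(0).round(2),"push",(-F@e).mean().round(2),"pos",X.round(2),"s",(X-[515.5,-72,0])@e,"t",s["time"])
E
python3 -c "
from h import *
st(5)"
```

```text
F [ 0.   -0.09 -1.95] sd [0.69 0.43 0.32] push -0.08 pos [564.26  88.05  19.85] s -167.31474947996546 t 8.55
```

Request:
drive_tool --steps '[{"travel": [-4,0,0],"twist": [0,0,0]},{"travel": [-8,0,0],"twist": [0,0,0]},{"travel": [-12,0,0],"twist": [0,0,0]},{"travel": [-16,0,0],"twist": [0,0,0]},{"travel": [-20,0,0],"twist": [0,0,0]},{"travel": [-24,0,0],"twist": [0,0,0]},{"travel": [-28,0,0],"twist": [0,0,0]},{"travel": [-32,0,0],"twist": [0,0,0]}]'

```text
time: 9.6
eef_pos: [555.0, 57.3, 19.7]
orientation: [-2.519, -1.877, -0.0]
ft_force: [0.3, 1.3, -2.7]
width: 13.7
grip_force: 59.4
```

Request:
drive_tool --steps '[{"travel": [-4,0,0],"twist": [0,0,0]},{"travel": [-8,0,0],"twist": [0,0,0]},{"travel": [-12,0,0],"twist": [0,0,0]},{"travel": [-16,0,0],"twist": [0,0,0]},{"travel": [-20,0,0],"twist": [0,0,0]},{"travel": [-23,0,0],"twist": [0,0,0]},{"travel": [-25,0,0],"twist": [0,0,0]},{"travel": [-26,0,0],"twist": [0,0,0]}]'

```text
time: 10.6
eef_pos: [547.6, 32.5, 19.7]
orientation: [2.519, 1.877, 0.0]
ft_force: [0.9, 1.7, -2.0]
width: 14.2
grip_force: 59.4
```

```bash
python3 -c "
from h import *
st(6)
cv2.imwrite('pics/t4.png',cv2.resize(optics.snapshot('top')[175:300,250:400],None,fx=4,fy=4,interpolation=cv2.INTER_CUBIC))"
```

```text
F [ 0.13  0.37 -1.73] sd [0.58 0.74 0.53] push 0.39 pos [547.52  32.51  19.65] s -109.30123839238941 t 10.85
```

View pics/t4.png

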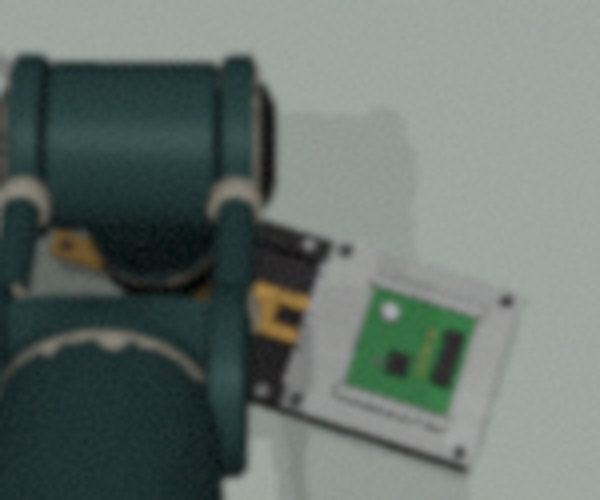

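The tips and lip are now right at the hood mouth, and the push force is about 0.4–2 N. From here I'll feel forward in small steps.

Request:
drive_tool --steps '[{"travel": [-1,0,0],"twist": [0,0,0]},{"travel": [-2,0,0],"twist": [0,0,0]},{"travel": [-3,0,0],"twist": [0,0,0]},{"travel": [-4,0,0],"twist": [0,0,0]},{"travel": [-4.5,0,0],"twist": [0,0,0]},{"travel": [-5,0,0],"twist": [0,0,0]}]'

```text
time: 11.7
eef_pos: [546.2, 27.8, 19.7]
orientation: [-2.519, -1.877, -0.0]
ft_force: [0.8, 1.1, -2.0]
width: 13.9
grip_force: 59.4
```

Request:
drive_tool --steps '[{"travel": [-0.4,0,0],"twist": [0,0,0]},{"travel": [-0.8,0,0],"twist": [0,0,0]},{"travel": [-1.2,0,0],"twist": [0,0,0]}]'

```text
time: 12.08
eef_pos: [545.8, 26.7, 19.7]
orientation: [2.519, 1.877, 0.0]
ft_force: [-0.5, 1.2, -1.7]
width: 14.0
grip_force: 59.4
```

Request:
drive_tool --steps '[{"travel": [-0.4,0,0],"twist": [0,0,0]},{"travel": [-0.8,0,0],"twist": [0,0,0]},{"travel": [-1.2,0,0],"twist": [0,0,0]}]'

```text
time: 12.45
eef_pos: [545.5, 25.5, 19.7]
orientation: [-2.519, -1.877, -0.0]
ft_force: [0.3, 0.5, -2.3]
width: 13.8
grip_force: 59.4
```

Request:
drive_tool --steps '[{"travel": [-0.4,0,0],"twist": [0,0,0]},{"travel": [-0.8,0,0],"twist": [0,0,0]},{"travel": [-1.2,0,0],"twist": [0,0,0]}]'

```text
time: 12.82
eef_pos: [545.1, 24.4, 19.7]
orientation: [-2.519, -1.877, 0.0]
ft_force: [0.6, 0.9, -1.7]
width: 13.8
grip_force: 59.4
```

Request:
drive_tool --steps '[{"travel": [-0.4,0,0],"twist": [0,0,0]},{"travel": [-0.8,0,0],"twist": [0,0,0]},{"travel": [-1.2,0,0],"twist": [0,0,0]}]'

```text
time: 13.2
eef_pos: [544.8, 23.2, 19.7]
orientation: [2.519, 1.877, -0.0]
ft_force: [-0.4, 0.7, -2.7]
width: 13.8
grip_force: 59.4
```

Request:
drive_tool --steps '[{"travel": [-0.4,0,0],"twist": [0,0,0]},{"travel": [-0.8,0,0],"twist": [0,0,0]},{"travel": [-1.2,0,0],"twist": [0,0,0]}]'

```text
time: 13.58
eef_pos: [544.4, 22.1, 19.6]
orientation: [-2.519, -1.877, 0.0]
ft_force: [0.6, 1.0, -2.3]
width: 13.6
grip_force: 59.4
```

Request:
drive_tool --steps '[{"travel": [-0.4,0,0],"twist": [0,0,0]},{"travel": [-0.8,0,0],"twist": [0,0,0]},{"travel": [-1.2,0,0],"twist": [0,0,0]}]'

```text
time: 13.95
eef_pos: [544.1, 20.9, 19.7]
orientation: [2.519, 1.877, 0.0]
ft_force: [1.7, 0.6, -1.5]
width: 13.7
grip_force: 59.4
```

Request:
drive_tool --steps '[{"travel": [-0.4,0,0],"twist": [0,0,0]},{"travel": [-0.8,0,0],"twist": [0,0,0]},{"travel": [-1.2,0,0],"twist": [0,0,0]}]'

```text
time: 14.32
eef_pos: [543.7, 19.8, 19.7]
orientation: [-2.519, -1.877, 0.0]
ft_force: [-0.0, -0.2, -1.2]
width: 13.7
grip_force: 59.4
```

Request:
drive_tool --steps '[{"travel": [-0.4,0,0],"twist": [0,0,0]},{"travel": [-0.8,0,0],"twist": [0,0,0]},{"travel": [-1.2,0,0],"twist": [0,0,0]}]'

```text
time: 14.7
eef_pos: [543.4, 18.6, 19.7]
orientation: [2.519, 1.877, 0.0]
ft_force: [-0.1, 0.3, -1.7]
width: 13.9
grip_force: 59.4
```

Request:
drive_tool --steps '[{"travel": [-0.4,0,0],"twist": [0,0,0]},{"travel": [-0.8,0,0],"twist": [0,0,0]},{"travel": [-1.2,0,0],"twist": [0,0,0]}]'

```text
time: 15.08
eef_pos: [543.0, 17.5, 19.7]
orientation: [-2.519, -1.877, 0.0]
ft_force: [-0.3, 1.0, -1.8]
width: 14.1
grip_force: 59.4
```

Request:
drive_tool --steps '[{"travel": [-0.4,0,0],"twist": [0,0,0]},{"travel": [-0.8,0,0],"twist": [0,0,0]},{"travel": [-1.2,0,0],"twist": [0,0,0]}]'

```text
time: 15.45
eef_pos: [542.7, 16.3, 19.7]
orientation: [2.519, 1.877, 0.0]
ft_force: [0.1, 0.7, -1.7]
width: 13.8
grip_force: 59.4
```

Request:
drive_tool --steps '[{"travel": [-0.4,0,0],"twist": [0,0,0]},{"travel": [-0.8,0,0],"twist": [0,0,0]},{"travel": [-1.2,0,0],"twist": [0,0,0]}]'

```text
time: 15.82
eef_pos: [542.9, 16.0, 19.9]
orientation: [-2.519, -1.876, -0.003]
ft_force: [1.4, 5.4, -1.8]
width: 14.1
grip_force: 59.4
```

```bash
python3 -c "
from h import *
st(5)"
```

```text
F [ 1.66  5.33 -1.97] sd [0.34 0.3  0.26] push 5.58 pos [542.9   15.95  19.89] s -92.1092092442049 t 16.025
```

The force holds steady at 5.6 N, above the sliding force and below the 12 N at which the stop slips. The front edge is about 81 mm past the mouth, within the given range, so the shield is at the stop. Backing out now.

Request:
drive_tool --steps '[{"travel": [1,0,0],"twist": [0,0,0]},{"travel": [4,0,0],"twist": [0,0,0]},{"travel": [14,0,0],"twist": [0,0,0]},{"travel": [30,0,0],"twist": [0,0,0]},{"travel": [50,0,0],"twist": [0,0,0]},{"travel": [70,0,0],"twist": [0,0,0]},{"travel": [90,0,0],"twist": [0,0,0]},{"travel": [98,0,0],"twist": [0,0,0]}]'

```text
time: 17.08
eef_pos: [570.9, 110.9, 19.7]
orientation: [2.517, 1.879, 0.001]
ft_force: [0.3, 0.4, -1.6]
width: 13.7
grip_force: 59.4
```

Request:
drive_tool --steps '[{"travel": [2,0,-20],"twist": [0,0,0]},{"travel": [4,0,-60],"twist": [0,0,0]},{"travel": [4,0,-80],"twist": [0,0,0]},{"travel": [4,0,-80],"twist": [0,0,0]},{"travel": [4,0,-80],"twist": [0,0,0]}]'

```text
time: 17.7
eef_pos: [570.6, 112.5, 98.8]
orientation: [-2.519, -1.876, 0.002]
ft_force: [-0.0, -0.5, -1.9]
width: 13.9
grip_force: 59.4
```

Run:
```python
from h import *
s=monitor.sense(); print(s["eef_pos"],s["ft_force"],s["ft_torque"])
go(539.3,264.3,100,152.85)
o=np.zeros((480,800,3),np.uint8); o[:,:640]=optics.snapshot("wrist")
si=optics.snapshot("side"); uv=proj(cam("side"),s["eef_pos"]).astype(int)
o[:160,640:]=si[uv[1]-60:uv[1]+100,uv[0]-80:uv[0]+80]
cv2.imwrite("pics/w5.png",o)
m=optics.snapshot("wrist"); h=cv2.inRange(cv2.cvtColor(m,cv2.COLOR_BGR2HSV),(15,100,60),(35,255,255))
for r in (150,200,250): x=np.flatnonzero(h[r,250:390])+250; print(r,x.min(),x.max())
y=np.flatnonzero(h[:,319]); print(y.min())
```

```text
[570.57645149 112.45695229  98.76207446] [-0.01751701 -0.48498509 -1.8751303 ] [ 0.00168452  0.00300423 -0.00241941]
travel [136.5 -73.5  -1.2] twist [-1.7000e-03 -4.0000e-04 -1.3874e+00] dist 155.0 t 17.7
150 299 339
200 300 337
250 301 336
131
```

View pics/w5.png

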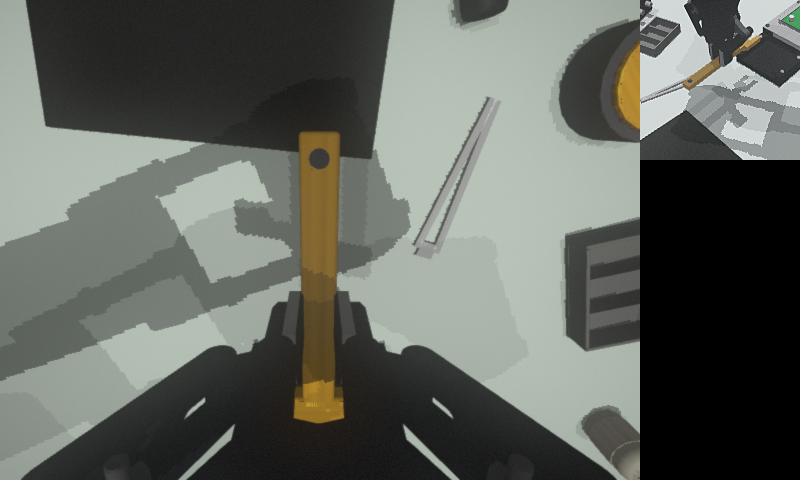

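The wrench hasn't shifted in the grip: its butt is still at row 131. Returning to the mat.

Request:
drive_tool --steps '[{"travel": [17,-9,0],"twist": [0,0,-0.174]},{"travel": [34,-18,0],"twist": [0,0,-0.347]},{"travel": [51,-28,0],"twist": [0,0,-0.52]},{"travel": [68,-37,0],"twist": [0,0,-0.694]},{"travel": [85,-46,0],"twist": [0,0,-0.867]},{"travel": [102,-55,0],"twist": [0,0,-1.04]},{"travel": [119,-64,0],"twist": [0,0,-1.214]},{"travel": [136.5,-73.5,0],"twist": [0,0,-1.387]}]'

```text
time: 18.85
eef_pos: [539.2, 264.9, 98.2]
orientation: [-0.728, -3.054, 0.002]
ft_force: [0.2, -0.7, -2.1]
width: 14.0
grip_force: 59.4
```

Request:
drive_tool --steps '[{"travel": [0,0,30],"twist": [0,0,0]},{"travel": [0,0,60],"twist": [0,0,0]},{"travel": [0,0,75],"twist": [0,0,0]},{"travel": [0,0,80],"twist": [0,0,0]},{"travel": [0,0,80],"twist": [0,0,0]},{"travel": [0,0,80],"twist": [0,0,0]}]'

```text
time: 19.6
eef_pos: [541.3, 265.1, 21.0]
orientation: [0.737, 3.052, 0.002]
ft_force: [1.6, 0.5, -1.8]
width: 13.9
grip_force: 59.4
```

```bash
python3 -c "
from h import *
st(5); go(539.3,264.3,6,152.85)"
```

```text
F [ 0.2   0.06 -2.03] sd [0.74 0.39 0.37] push 0.11 pos [541.07 265.09  20.84] s -330.345307119572 t 19.8
travel [ 0.9 -1.1 14.4] twist [0.0009 0.0007 0.    ] dist 14.4 t 19.85
```

Request:
drive_tool --steps '[{"travel": [0.9,-1,5],"twist": [0,0,0]},{"travel": [0.9,-1,10],"twist": [0,0,0]},{"travel": [0.9,-1,13],"twist": [0,0,0]},{"travel": [0.9,-1,14],"twist": [0,0,0]},{"travel": [0.9,-1,14.5],"twist": [0,0,0]},{"travel": [0.9,-1,14.5],"twist": [0,0,0]}]'

```text
time: 20.6
eef_pos: [538.4, 264.1, 6.0]
orientation: [-0.737, -3.053, 0.002]
ft_force: [-4.5, -2.4, 6.2]
width: 14.0
grip_force: 60.4
```

Contact with the mat at about 8 N net. I'll release and rise.

Request:
drive_tool --steps '[{"travel": [0,0,0],"twist": [0,0,0]},{"travel": [0,0,0],"twist": [0,0,0]},{"travel": [0,0,0],"twist": [0,0,0]},{"travel": [0,0,0],"twist": [0,0,0]},{"travel": [0,0,0],"twist": [0,0,0]}]' --fingers 45

```text
time: 21.22
eef_pos: [538.9, 264.3, 5.1]
orientation: [-0.737, -3.054, -0.0]
ft_force: [-1.4, 0.4, -0.8]
width: 44.9
grip_force: 0.0
```

Request:
drive_tool --steps '[{"travel": [0,0,-10],"twist": [0,0,0]},{"travel": [0,0,-40],"twist": [0,0,0]},{"travel": [0,0,-90],"twist": [0,0,0]},{"travel": [0,0,-145],"twist": [0,0,0]},{"travel": [0,0,-200],"twist": [0,0,0]},{"travel": [0,0,-220],"twist": [0,0,0]},{"travel": [0,0,-220],"twist": [0,0,0]}]'

```text
time: 22.1
eef_pos: [539.9, 264.7, 227.5]
orientation: [0.736, 3.05, 0.004]
ft_force: [-0.8, 0.0, -0.2]
width: 45.0
grip_force: 0.0
```

Run:
```python
from h import *
t=optics.snapshot("top"); o=np.zeros((480,800,3),np.uint8); w=optics.snapshot("wrist")
o[:300,:400]=cv2.resize(w,(400,300)); o[:,400:]=cv2.resize(t[140:380,130:330],(400,480),interpolation=cv2.INTER_CUBIC)
o[300:480,:400]=cv2.resize(t[210:300,260:400],(400,180)) 
cv2.imwrite("pics/f.png",o); s=monitor.sense(); print(s["eef_pos"],s["width"],s["time"],s["ft_force"])
```

```text
[537.84246383 263.78963732 223.33359971] 45.027124342884356 22.2 [ 0.31661879 -0.0373782  -0.90876341]
```

View pics/f.png

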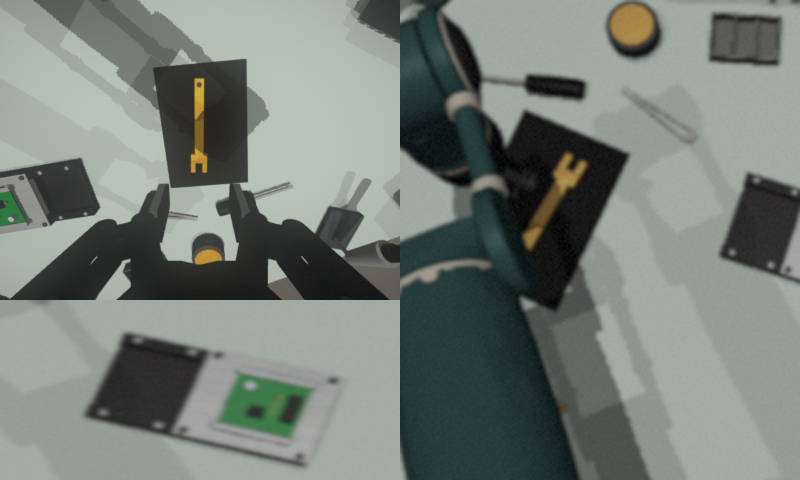

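The wrench lies flat on the mat, the shield is fully under the hood and out of sight, and the bystanders in view are unmoved. Handing in.

```bash
python3 -c "
from rig import ctrl; print(ctrl.close_job())"
```

```text
the job is handed in; nothing more can be done
None
```

I nudged the heat shield in with the wrench's head until it met the stop (steady 5.6 N, below the stop's 12 N), laid the wrench flat back on the mat, and handed the job in at about 22 s; the judge's result was not shown.

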